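Find the tired spring mount and mark it

TASK

One of the three spring mounts from under the potter's wheel has a tired spring. Going from left to right as the robot sees them, gently press each black pad down about a centimetre with the fingertips and let it come back up; then push the red tag of the mount with the softest pad fully down and leave the other two tags up. Only press and push: do not pick up, shift or tip the mounts, and leave the jar, the cup and the tape roll alone.

Things in the scene. Friction and masses are not known exactly. Their poses are not given: they have to be found in the camera images.
- mount_a: One of three spring mounts that look exactly alike: grey metal, loose on the table, about 0.8 kg, foot plate 150 (x) x 64 (y) x 10 mm. Origin: centre of the underside; z up. The round black pad's axis is at x = +37 mm and the red tag at x = -45 mm (the side nearer the robot, give or take the yaw), both at y = 0. Which spring is softest is not visible, and any mount can stand in any place.
- pad_a_top (a point): Centre of the top face of this mount's black rubber pad (disc 52 mm across, 12 mm thick); 66 mm above the table when it is not pressed. It moves with the pad.
- pad_a (a joint): How far this pad is pressed straight down, in m: 0 = up, 0.014 = bottomed. A spring returns it. It yields from about 1.2 N; pressed down 10 mm it pushes back with some 3 to 10 N, depending on its spring. At that depth the softest spring pushes back with at most about 0.6 of the force of either other one.
- tag_a_top (a point): Centre of the top face (12 x 36 mm, long side along the mount's y) of this mount's red tag, an upright plate that slides down into a grey guide block (28 x 52 mm, its top 40 mm above the table). The tag's top is 64 to 68 mm above the table when up and 48 mm when fully down, so it always stands proud of the block.
- tag_a (a joint): How far this tag is pushed straight down, in m: 0 to 0.004 at the start (up), 0.020 = fully down. Friction (about 2.5 N) keeps it where it is left; no spring.
- mount_b: One of three spring mounts that look exactly alike: grey metal, loose on the table, about 0.8 kg, foot plate 150 (x) x 64 (y) x 10 mm. Origin: centre of the underside; z up. The round black pad's axis is at x = +37 mm and the red tag at x = -45 mm (the side nearer the robot, give or take the yaw), both at y = 0. Which spring is softest is not visible, and any mount can stand in any place.
- pad_b_top (a point): Centre of the top face of this mount's black rubber pad (disc 52 mm across, 12 mm thick); 66 mm above the table when it is not pressed. It moves with the pad.
- pad_b (a joint): How far this pad is pressed straight down, in m: 0 = up, 0.014 = bottomed. A spring returns it. It yields from about 1.2 N; pressed down 10 mm it pushes back with some 3 to 10 N, depending on its spring. At that depth the softest spring pushes back with at most about 0.6 of the force of either other one.
- tag_b_top (a point): Centre of the top face (12 x 36 mm, long side along the mount's y) of this mount's red tag, an upright plate that slides down into a grey guide block (28 x 52 mm, its top 40 mm above the table). The tag's top is 64 to 68 mm above the table when up and 48 mm when fully down, so it always stands proud of the block.
- tag_b (a joint): How far this tag is pushed straight down, in m: 0 to 0.004 at the start (up), 0.020 = fully down. Friction (about 2.5 N) keeps it where it is left; no spring.
- mount_c: One of three spring mounts that look exactly alike: grey metal, loose on the table, about 0.8 kg, foot plate 150 (x) x 64 (y) x 10 mm. Origin: centre of the underside; z up. The round black pad's axis is at x = +37 mm and the red tag at x = -45 mm (the side nearer the robot, give or take the yaw), both at y = 0. Which spring is softest is not visible, and any mount can stand in any place.
- pad_c_top (a point): Centre of the top face of this mount's black rubber pad (disc 52 mm across, 12 mm thick); 66 mm above the table when it is not pressed. It moves with the pad.
- pad_c (a joint): How far this pad is pressed straight down, in m: 0 = up, 0.014 = bottomed. A spring returns it. It yields from about 1.2 N; pressed down 10 mm it pushes back with some 3 to 10 N, depending on its spring. At that depth the softest spring pushes back with at most about 0.6 of the force of either other one.
- tag_c_top (a point): Centre of the top face (12 x 36 mm, long side along the mount's y) of this mount's red tag, an upright plate that slides down into a grey guide block (28 x 52 mm, its top 40 mm above the table). The tag's top is 64 to 68 mm above the table when up and 48 mm when fully down, so it always stands proud of the block.
- tag_c (a joint): How far this tag is pushed straight down, in m: 0 to 0.004 at the start (up), 0.020 = fully down. Friction (about 2.5 N) keeps it where it is left; no spring.
- jar_teal: Bystander: glaze jar with white lid and teal spot, 62 mm across, 73 mm high, loose; origin at the centre of its underside.
- clay_cup: Bystander: grey-brown clay cup, about 76 mm across, 84 mm high, loose; origin at the centre of its underside.
- tape_roll: Bystander: roll of masking tape lying flat, 104 mm across, 25 mm high, loose; origin at the centre of its underside.

How it is judged:
By the outcome, as a careful person would: the job done as asked, in the order asked, and still so for the second after the job is handed in, with the robot touching nothing.
It also fails if it takes over 48 s, if anything falls off the work surface, if the arm or the gripper's body presses on something with over 40 N, if the wrist force passes 120 N, or if a joint passes its speed limit or range.

ROBOT

A 7-joint arm with a two-finger parallel gripper is mounted at the origin on a cart in front of the work surface, level with it; the furniture and walls round the work are solid. World frame = base frame: x ahead of the robot, y to its left, z up, the work surface at z = 0. Lengths are in m, angles in rad, forces in N, time in s.
With the tool pointing down it reaches from about 0.4 to 0.85 m from the base axis. Payload 10.4 kg.
Tool frame: the origin (TCP) lies at the very end of the fingers, on their centre line; the grasp point (between the pads) lies 19 mm behind it (manip.grip_depth is the distance from the TCP to the grasp point, in m); z points along the fingers, x is the direction in which the jaws open and shut, and the axes are right-handed (so a half turn about z gives the same grasp; the last joint's range is limited). The gripper opens to 85 mm and grips with 20 to 120 N. Pads are 22 mm wide; open, the fingers measure 114 mm over their backs; the gripper's body (76 mm by 85 mm) begins 54 mm behind the grasp point. The pads swing forward as they close: fully open they stand 13 mm farther back than shut.
Start: joints at [1.127, 0.332, -0.065, 1.46, 0.022, 1.35, -0.088], TCP at [0.255, -0.57, 0.231] pointing down, gripper open.
Joint ranges: [-2.6, 2.6], [-0.5, 2.12], [-1.47, 1.34], [0.16, 2.42], [-1.27, 4.41], [0.06, 2.06], [-2.6, 2.6]. Speed limits (rad/s): [2.22, 2.22, 2.79, 2.79, 3.14, 3.14, 3.14].

INTERFACE

Orientations are given as a unit quaternion [x, y, z, w].
In Python, from workcell import manip, cams gives the robot as it stands. The module is installed in compiled form; this text tells all that it offers.
- The arm moves only by the tool move_arm, never from a script. Its arguments are lists of equal length, an entry for each row: "claw": the opening, from 0 (shut) to 1 (fully open); "dp": the shift along the tool's x, y, z as a fraction of full scale, a list of three; "turn": the turn, a rotation vector about the tool's x, y, z as a fraction of full scale, a list of three. A call has 1 to 8 rows; each row shifts and turns the commanded pose from where the row before left it, along the tool's axes as they then stand; what a row does not reach is not made up. Full scale, the value 1, is 200 mm for a shift and 45 degrees for a turn. A row lasts 1/12 s, in which the tool goes at most 41.7 mm and 7.16 degrees, less where a joint would pass 70% of its speed; a pose out of reach is approached as far as the arm can. A call with a number of a shift or a turn outside -1 to 1 is refused whole. A call with a gripper value outside its range is refused whole. The fingers move at their own pace and stop on an object; "grip_force" is the grip in N (left out, the last holds). Time passes only in rows, so rows that do not move let the fingers close. It gives the time, the measured TCP pose, the force and the opening at its end, in the units of the state.
- manip.get_obs(): the state, without advancing time (a new reading comes with each control period).
- cams.camera(name): name is "scene" or "top"; returns the picture (400x640x3 uint8, red, green, blue); there is no depth.
- cams.camera_info(name): a dict with "fx", "fy", "cx", "cy" (pixels), "pose" (4x4, takes a point from camera to world coordinates). Camera axes: x right, y down, z forward; pixel columns grow to the right and rows downward; lengths in m; the calibration is good to about 2 mm. A picture is of the moment at which its call begins. camera_info takes no time and is no camera call.
- manip.hand_in(): hands the job in, once; it reports no verdict.
The state is a dict: "clock": time; "joint_pos": joint angles; "joint_velocities": joint speeds; "tau": joint torques, N m; "position": TCP position; "ee_rot": TCP orientation; "ft_force": force on the tool from outside, world axes, zero at the start; "torque": the same for the moment, N m; "grip_width": opening from 0.0 (shut) to 1.0 (fully open).
Only numpy, scipy, OpenCV 4.12 (cv2) and the standard library are available. Lean on these libraries where they do the work, as an engineer would, in place of code of your own. Each camera call takes 0.05 s, during which the arm holds its last target.

## Working session

There is one attempt and no reset: what is moved stays moved. The work goes in short steps, Python scripts to look and compute and a tool call to move; the robot and the scene stay as the last step left them, time stands still between calls to the robot, and variables do not carry over. Pictures are saved under pics/ and viewed, and the job is handed in when it is done.

Besides the shell and the picture viewer there is one more tool, called by a JSON object that holds its "fn" and its "kwargs". move_arm: Moves the arm, as the interface text tells. Shift numbers are shares of 200 mm and turn numbers shares of 45 degrees, none past 1 either way. Its arguments: {"type":"object","properties":{"claw":{"type":"array","items":{"type":"number"}},"dp":{"type":"array","items":{"type":"array","items":{"type":"number"}}},"turn":{"type":"array","items":{"type":"array","items":{"type":"number"}}},"grip_force":{"type":"number"}},"required":["claw","dp","turn"]}

```bash
mkdir -p pics; python3 - <<'E'
from workcell import manip, cams
import cv2, numpy as np
np.set_printoptions(precision=4,suppress=True)
for n in("scene","top"):
    im=cams.camera(n); cv2.imwrite(f"pics/{n}0.png",im[:,:,::-1]); i=cams.camera_info(n); print(n,i)
print(manip.get_obs(), manip.grip_depth)
E
```

```text
scene {'fx': 459.2189786402693, 'fy': 459.2189786402693, 'cx': 320.0366723444353, 'cy': 196.1551257282937, 'pose': array([[-0.8343, -0.3632,  0.4147,  0.0095],
       [-0.5508,  0.518 , -0.6544,  0.9971],
       [ 0.0229, -0.7744, -0.6323,  0.9935],
       [ 0.    ,  0.    ,  0.    ,  1.    ]])}
top {'fx': 470.7017899729335, 'fy': 470.7017899729335, 'cx': 310.6507852525056, 'cy': 192.68767123261108, 'pose': array([[ 0.0045, -0.9906,  0.1364,  0.4611],
       [-1.    , -0.0035,  0.0075,  0.0647],
       [-0.0069, -0.1364, -0.9906,  1.3389],
       [ 0.    ,  0.    ,  0.    ,  1.    ]])}
{'clock': 0.1, 'joint_pos': array([ 1.1274,  0.3328, -0.0647,  1.4609,  0.0216,  1.3499, -0.0885]), 'joint_velocities': array([ 0.0018,  0.0001,  0.0013, -0.0023,  0.0001,  0.001 , -0.    ]), 'tau': array([  0.0013, -62.6751,   0.0491, -39.2431,   0.0163,   0.0069,
        -0.0001]), 'position': array([ 0.2551, -0.5702,  0.2306]), 'ee_rot': array([ 0.8392, -0.5439, -0.0005, -0.0003]), 'ft_force': array([-0.4252,  0.5115,  0.1603]), 'torque': array([0.0329, 0.0118, 0.0376]), 'grip_width': 0.998265500382866} 0.0187
```

View pics/scene0.png

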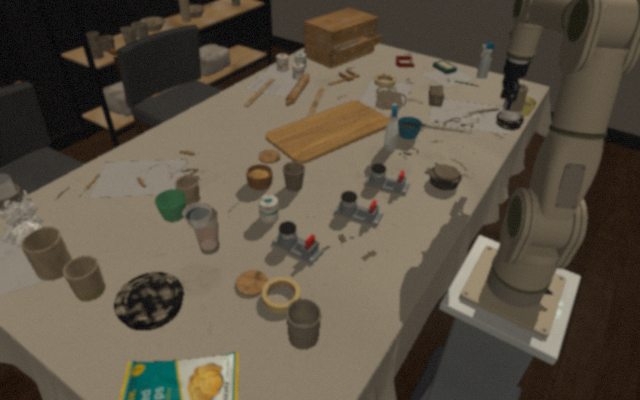

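View pics/top0.png

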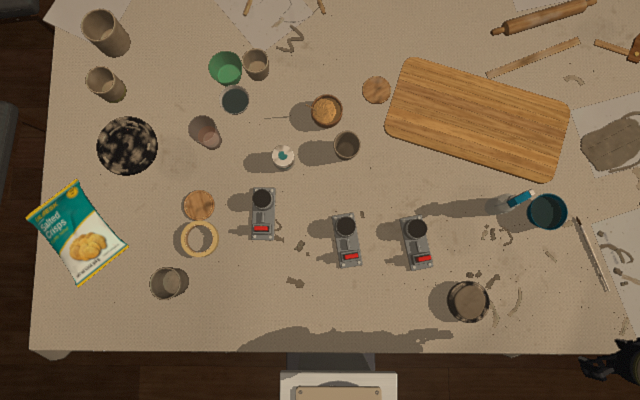

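The top view has up as +x and left as +y. The three mounts are at about (262,213), (346,240) and (416,243), with black pads on the far side and red tags near the robot. The clay cup is at about (346,145), the jar at (283,156) and the tape at (199,240), none of them close to the mounts.

```bash
cat > h.py <<'E'
import numpy as np, cv2
from workcell import manip, cams
from scipy.spatial.transform import Rotation as R
np.set_printoptions(precision=4,suppress=True)
def ray(n,u,v,z):
    i=cams.camera_info(n);P=np.array(i['pose']);d=P[:3,:3]@[(u-i['cx'])/i['fx'],(v-i['cy'])/i['fy'],1]
    o=P[:3,3];return o+d*(z-o[2])/d[2]
def proj(n,p):
    i=cams.camera_info(n);P=np.array(i['pose']);c=P[:3,:3].T@(np.array(p)-P[:3,3])
    return np.array([c[0]/c[2]*i['fx']+i['cx'],c[1]/c[2]*i['fy']+i['cy']])
E
python3 - <<'E'
from h import *
ims={n:cv2.imread(f"pics/{n}0.png") for n in("scene","top")}
for n,im in ims.items():
    hsv=cv2.cvtColor(im,cv2.COLOR_BGR2HSV)
    m=(((hsv[...,0]<8)|(hsv[...,0]>172))&(hsv[...,1]>150)&(hsv[...,2]>80)).astype(np.uint8)
    k,l,s,c=cv2.connectedComponentsWithStats(m)
    for j in range(1,k):
        if s[j,4]>15: 
            cc=cv2.minAreaRect(np.argwhere(l==j)[:,::-1].astype(np.float32))
            print(n,'red',c[j],s[j],cc, ray(n,*c[j],.066))
    d=(im.max(2)<48).astype(np.uint8)
    k,l,s,c=cv2.connectedComponentsWithStats(d)
    for j in range(1,k):
        if 60<s[j,4]<900: print(n,'dark',c[j],s[j],ray(n,*c[j],.066))
crop=ims['top'][170:290,230:450]
cv2.imwrite('pics/tc.png',cv2.resize(crop,None,fx=3.6,fy=3.6,interpolation=cv2.INTER_CUBIC))
crop=ims['scene'][140:280,260:430]
cv2.imwrite('pics/sc.png',cv2.resize(crop,None,fx=4,fy=4,interpolation=cv2.INTER_CUBIC))
E
```

```text
scene red [401.    175.875] [399 171   5  11  32] ((401.00006103515625, 176.0), (2.9104275703430176, 10.6715669631958), 14.03624439239502) [ 0.4523 -0.212   0.066 ]
scene red [372.6053 205.6316] [370 201   6  11  38] ((372.4000244140625, 205.8000030517578), (3.7947328090667725, 10.75174331665039), 18.434947967529297) [ 0.4572 -0.0182  0.066 ]
scene red [309.4521 241.0137] [306 235   8  13  73] ((309.5, 241.0), (12.0, 7.0), 90.0) [0.5311 0.2232 0.066 ]
scene dark [199.7033   1.4505] [189   0  26   5  91] [ 2.3655 -1.1866  0.066 ]
scene dark [516.9174   7.7355] [513   0  10  18 121] [ 0.6366 -2.3604  0.066 ]
scene dark [577.1505  20.1959] [566   0  23  42 638] [ 0.2587 -2.3402  0.066 ]
scene dark [512.4219  78.8425] [502  52  29  57 749] [ 0.3543 -1.2241  0.066 ]
scene dark [509.2627 123.6864] [498 118  24  11 118] [ 0.247  -0.7872  0.066 ]
scene dark [409.2923 124.2308] [401 122  18   6  65] [ 0.576  -0.5457  0.066 ]
scene dark [559.679  130.3457] [550 126  26   9  81] [ 0.0666 -0.8531  0.066 ]
scene dark [532.7699 151.6947] [525 134  18  38 226] [ 0.117  -0.6311  0.066 ]
scene dark [
[... 1048 characters left out ...]
.2117 0.066 ]
top dark [555.9443 211.2741] [541 195  26  34 467] [ 0.5879 -0.5895  0.066 ]
top dark [529.7647 214.5441] [527 203  10  23  68] [ 0.5787 -0.5184  0.066 ]
top dark [417.153  228.1694] [409 220  17  17 183] [ 0.5407 -0.2134  0.066 ]
top dark [451.7627 304.8051] [447 286  11  30 118] [ 0.3391 -0.2992  0.066 ]
top dark [491.4194 365.5355] [459 361  61   8 155] [ 0.1858 -0.3962  0.066 ]
top dark [174.2416 387.419 ] [147 370  53  30 654] [0.1264 0.425  0.066 ]
top dark [550.8131 395.4953] [538 387  26  13 107] [ 0.1127 -0.5449  0.066 ]
top dark [245.9348 393.837 ] [235 388  22  10  92] [0.1118 0.2389 0.066 ]
top dark [523.2353 397.4853] [510 396  27   4  68] [ 0.1074 -0.474   0.066 ]
```

View pics/tc.png

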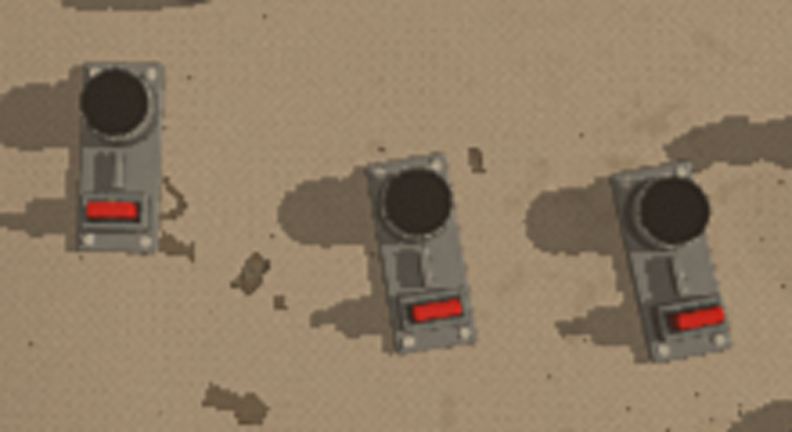

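View pics/sc.png

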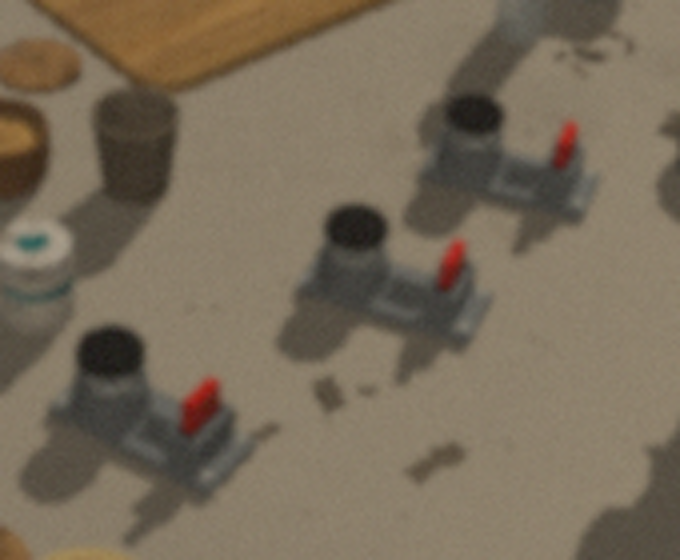

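```bash
cat >> h.py <<'E'
def to_tool(d,q=None):
    o=manip.get_obs(); r=R.from_quat(o['ee_rot']); return r.inv().apply(d)/0.2
E
python3 - <<'E'
from h import *
im=cv2.imread("pics/top0.png")
tags=[(260.6,228.03),(351.2,255.7),(424.02,257.92)]
for (u,v),t in zip([(262,198),(346,226),(416.5,228)],tags):
    x0,y0=int(u)-14,int(v)-14
    c=im[y0:y0+29,x0:x0+29].max(2)
    m=(c<58).astype(np.uint8)
    k,l,s,ce=cv2.connectedComponentsWithStats(m); j=l[14,14]
    p=np.array([x0,y0])+ce[j]; P=ray('top',*p,.066);T=ray('top',*t,.065)
    d=P-T; print(p,s[j],'pad',P,'tag',T,'len',np.hypot(*d[:2]),'yaw',np.degrees(np.arctan2(d[1],d[0])), 'rad',np.hypot(*P[:2]))
for n,u,v in [('scene',391,149),('scene',388,106),('scene',294,187)]: print(ray(n,u,v,0.0))
print('bottle cap top view', [ray('top',520,198,z) for z in(.1,.15,.2,.25)])
q=manip.get_obs()['ee_rot'];print(R.from_quat(q).as_matrix())
E
```

```text
[261.358  198.0823] [  5   6  18  17 243] pad [0.621  0.2087 0.066 ] tag [0.5394 0.2093 0.065 ] len 0.08155102704908525 yaw -0.44226373989925305 rad 0.6550891901600006
[345.6185 225.7269] [  5   5  18  18 249] pad [ 0.5465 -0.0206  0.066 ] tag [ 0.4663 -0.0352  0.065 ] len 0.0815228093250644 yaw 10.296859941145835 rad 0.5468907407845103
[416.8479 228.0913] [  6   5  19  19 263] pad [ 0.5409 -0.2126  0.066 ] tag [ 0.4613 -0.2299  0.065 ] len 0.08148211139527152 yaw 12.252787918775423 rad 0.581182868839253
[ 0.5938 -0.4368  0.    ]
[ 0.7647 -0.748   0.    ]
[ 0.7636 -0.0211  0.    ]
bottle cap top view [array([ 0.6194, -0.4796,  0.1   ]), array([ 0.613 , -0.4577,  0.15  ]), array([ 0.6066, -0.4357,  0.2   ]), array([ 0.6002, -0.4137,  0.25  ])]
[[ 0.4084 -0.9128 -0.0006]
 [-0.9128 -0.4084  0.0011]
 [-0.0012  0.0001 -1.    ]]
```

{"fn": "move_arm", "kwargs": {"claw": [0, 0, 0, 0, 0, 0, 0, 0], "dp": [[-0.128, -0.148, 0], [-0.128, -0.148, 0], [-0.128, -0.148, 0], [-0.128, -0.148, 0], [-0.128, -0.148, 0], [-0.128, -0.148, 0], [-0.128, -0.148, 0], [-0.128, -0.148, 0]], "turn": [[0, 0, 0], [0, 0, 0], [0, 0, 0], [0, 0, 0], [0, 0, 0], [0, 0, 0], [0, 0, 0], [0, 0, 0]], "grip_force": 20}}

```text
clock: 0.77
position: [0.388, -0.2849, 0.2312]
ee_rot: [0.839, -0.544, -0.0, 0.0]
ft_force: [1.5, -1.1, -0.1]
grip_width: 0.002
```

{"fn": "move_arm", "kwargs": {"claw": [0, 0, 0, 0, 0, 0, 0, 0], "dp": [[-0.128, -0.148, 0], [-0.128, -0.148, 0], [-0.128, -0.148, 0], [-0.128, -0.148, 0], [-0.128, -0.148, 0], [-0.128, -0.148, 0], [-0.128, -0.148, 0], [-0.128, -0.148, 0]], "turn": [[0, 0, 0], [0, 0, 0], [0, 0, 0], [0, 0, 0], [0, 0, 0], [0, 0, 0], [0, 0, 0], [0, 0, 0]]}}

```text
clock: 1.43
position: [0.5206, -0.0014, 0.2313]
ee_rot: [0.839, -0.544, 0.0, 0.0]
ft_force: [0.8, -1.2, 0.2]
grip_width: 0.003
```

```bash
cat > t.py <<'E'
from h import *
import sys
t=np.array([float(a) for a in sys.argv[1:4]]);o=manip.get_obs()
print(o['clock'],o['position'],o['ee_rot'],o['ft_force'],'tool frac',to_tool(t-o['position']),'|d|',np.linalg.norm(t-o['position']), 'q',o['joint_pos'])
E
python3 t.py .621 .2087 .1
```

```text
1.4333 [ 0.5206 -0.0014  0.2313] [ 0.8391 -0.5439  0.0001  0.0001] [ 0.7793 -1.203   0.1887] tool frac [-0.7541 -0.8873  0.6561] |d| 0.26731113158330927 q [ 0.463   0.1474 -0.597   1.7087  0.0858  1.3115 -1.3013]
```

{"fn": "move_arm", "kwargs": {"claw": [0, 0, 0, 0, 0, 0, 0, 0], "dp": [[-0.108, -0.127, 0.094], [-0.108, -0.127, 0.094], [-0.108, -0.127, 0.094], [-0.108, -0.127, 0.094], [-0.108, -0.127, 0.094], [-0.108, -0.127, 0.094], [-0.108, -0.127, 0.094], [0, 0, 0]], "turn": [[0, 0, 0], [0, 0, 0], [0, 0, 0], [0, 0, 0], [0, 0, 0], [0, 0, 0], [0, 0, 0], [0, 0, 0]]}}

```text
clock: 2.1
position: [0.6184, 0.214, 0.0942]
ee_rot: [0.841, -0.541, -0.004, 0.001]
ft_force: [-1.6, 0.4, -0.7]
grip_width: -0.004
```

```bash
python3 t.py .621 .2087 .070; python3 - <<'E'
from h import *
im=cams.camera('scene');c=im[150:290,230:400,::-1];cv2.imwrite('pics/s1.png',cv2.resize(c,None,fx=4,fy=4))
im=cams.camera('top');c=im[140:290,200:450,::-1];cv2.imwrite('pics/t1.png',cv2.resize(c,None,fx=3,fy=3))
for _ in range(1): print(manip.get_obs()['ft_force'])
E
```

```text
2.1 [0.6184 0.214  0.0942] [ 0.841  -0.5411 -0.0036  0.0009] [-1.611   0.3943 -0.7485] tool frac [ 0.0302 -0.0015  0.1207] |d| 0.024885957501892302 q [ 0.0473  0.5806 -0.6189  1.4979  0.3454  1.1803 -1.7711]
[-0.2683 -0.8914  0.5451]
```

View pics/s1.png

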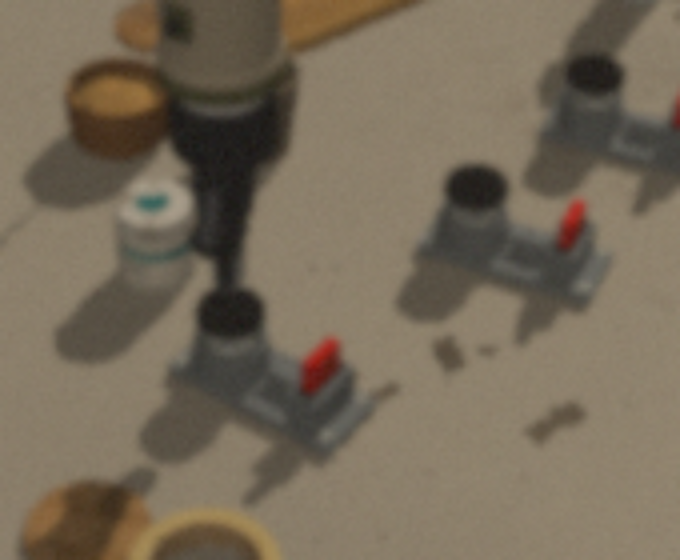

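View pics/t1.png

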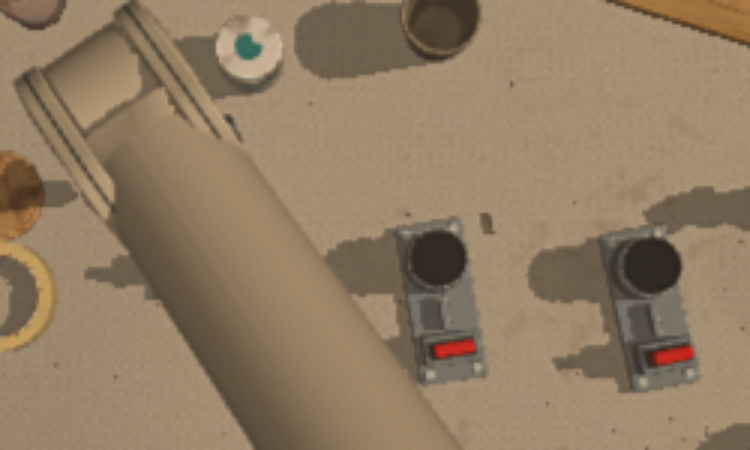

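The fingers are above the left pad, and the jar and tape are clear of the gripper. I'll settle and check the offset.

{"fn": "move_arm", "kwargs": {"claw": [0, 0, 0], "dp": [[0, 0, 0.0], [0, 0, 0], [0, 0, 0]], "turn": [[0, 0, 0], [0, 0, 0], [0, 0, 0]]}}

```text
clock: 2.45
position: [0.6214, 0.206, 0.1007]
ee_rot: [0.839, -0.545, 0.001, -0.0]
ft_force: [0.3, -0.8, -0.0]
grip_width: 0.001
```

```bash
python3 t.py .621 .2087 .070
```

```text
2.45 [0.6214 0.206  0.1007] [ 0.8387 -0.5446  0.0008 -0.0002] [ 0.3316 -0.8302 -0.0043] tool frac [-0.0131 -0.0034  0.1537] |d| 0.03086538648718826 q [ 0.0571  0.5683 -0.6164  1.4993  0.3442  1.1824 -1.7677]
```

{"fn": "move_arm", "kwargs": {"claw": [0, 0, 0, 0, 0, 0, 0, 0], "dp": [[-0.005, 0, 0.05], [-0.005, 0, 0.05], [0, 0, 0.03], [0, 0, 0.02], [0, 0, 0], [0, 0, 0], [0, 0, 0], [0, 0, 0]], "turn": [[0, 0, 0], [0, 0, 0], [0, 0, 0], [0, 0, 0], [0, 0, 0], [0, 0, 0], [0, 0, 0], [0, 0, 0]]}}

```text
clock: 3.12
position: [0.6203, 0.2095, 0.0701]
ee_rot: [0.839, -0.544, 0.0, -0.0]
ft_force: [0.8, 0.9, 1.3]
grip_width: 0.002
```

```bash
python3 t.py .621 .2087 .056; cat > f.py <<'E'
from h import *
fs=[];ps=[]
for _ in range(4):
    cams.camera('top');o=manip.get_obs();fs.append(o['ft_force']);ps.append(o['position'])
fs=np.array(fs);print(fs[:,2],fs.mean(0),np.mean(ps,0),o['tau'],o['clock'])
E
python3 f.py
```

```text
3.1167 [0.6203 0.2095 0.0701] [ 0.8392 -0.5438  0.0002 -0.0003] [0.7793 0.9385 1.3041] tool frac [ 0.005  -0.0018  0.0706] |d| 0.014160528241062575 q [ 0.0458  0.6    -0.6065  1.5227  0.3635  1.1326 -1.7839]
[ 0.085  -0.094  -0.1109  0.2056] [0.1888 0.0979 0.0214] [0.6202 0.2094 0.0701] [ -0.007  -69.834  -11.6526 -34.0228   0.0152   0.0002   0.0005] 3.3167
```

{"fn": "move_arm", "kwargs": {"claw": [0, 0, 0, 0, 0, 0, 0, 0], "dp": [[0, 0, 0.015], [0, 0, 0.015], [0, 0, 0.015], [0, 0, 0.015], [0, 0, 0.01], [0, 0, 0], [0, 0, 0], [0, 0, 0]], "turn": [[0, 0, 0], [0, 0, 0], [0, 0, 0], [0, 0, 0], [0, 0, 0], [0, 0, 0], [0, 0, 0], [0, 0, 0]]}}

```text
clock: 3.98
position: [0.6203, 0.2094, 0.056]
ee_rot: [0.839, -0.544, 0.0, -0.0]
ft_force: [-0.1, -0.2, 5.7]
grip_width: -0.002
```

```bash
python3 f.py; python3 -c "
from h import *
im=cams.camera('scene');c=im[150:290,230:400,::-1];cv2.imwrite('pics/s2.png',cv2.resize(c,None,fx=4,fy=4))"
```

```text
[6.7334 5.7475 6.4823 5.7541] [-0.5155 -0.6973  6.1794] [0.6203 0.2094 0.0561] [ -0.1165 -66.7614 -11.0395 -31.2474  -0.013   -0.1025   0.0003] 4.1833
```

View pics/s2.png

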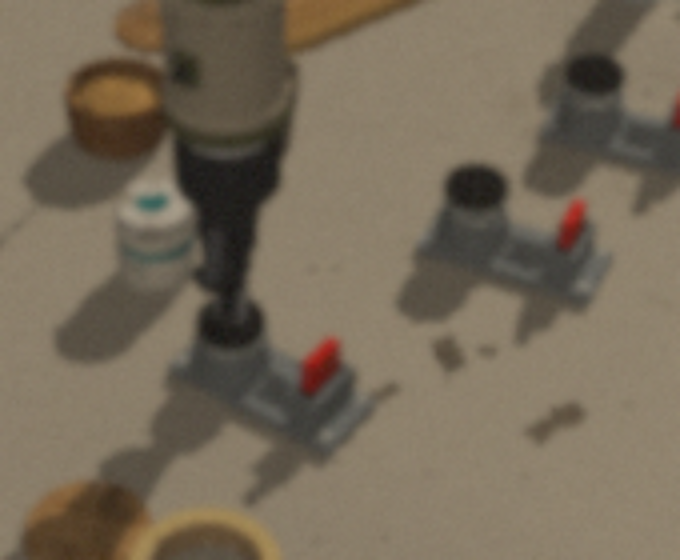

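Pressed 10 mm, the left pad pushes back with about 6.2 N. Now I'll rise straight up and cross to the middle pad.

{"fn": "move_arm", "kwargs": {"claw": [0, 0, 0, 0, 0, 0, 0, 0], "dp": [[0, 0, -0.04], [0, 0, -0.08], [0, 0, -0.1], [0.12, 0.108, 0], [0.15, 0.134, 0], [0.15, 0.134, 0], [0.15, 0.134, 0], [0.15, 0.134, 0]], "turn": [[0, 0, 0], [0, 0, 0], [0, 0, 0], [0, 0, 0], [0, 0, 0], [0, 0, 0], [0, 0, 0], [0, 0, 0]]}}

```text
clock: 4.9
position: [0.56, 0.0235, 0.0996]
ee_rot: [0.839, -0.544, -0.0, 0.0]
ft_force: [1.0, 0.0, 0.6]
grip_width: -0.003
```

{"fn": "move_arm", "kwargs": {"claw": [0, 0, 0, 0, 0, 0], "dp": [[0.12, 0.109, 0], [0.06, 0.054, 0], [0, 0, 0], [0, 0, 0], [0, 0, 0], [0, 0, 0]], "turn": [[0, 0, 0], [0, 0, 0], [0, 0, 0], [0, 0, 0], [0, 0, 0], [0, 0, 0]]}}

```text
clock: 5.4
position: [0.5464, -0.0193, 0.0998]
ee_rot: [0.84, -0.543, -0.0, -0.0]
ft_force: [-0.3, 0.4, 0.1]
grip_width: 0.003
```

```bash
python3 t.py .5465 -.0206 .070; python3 -c "
from h import *
im=cams.camera('scene');c=im[150:290,230:400,::-1];cv2.imwrite('pics/s3.png',cv2.resize(c,None,fx=4,fy=4))"
```

```text
5.4 [ 0.5464 -0.0193  0.0998] [ 0.8398 -0.5429 -0.0002 -0.0003] [-0.3337  0.4422  0.119 ] tool frac [0.0063 0.0023 0.1489] |d| 0.02980431380043711 q [ 0.4727  0.3393 -0.6079  1.7965  0.2173  1.0731 -1.3608]
```

View pics/s3.png

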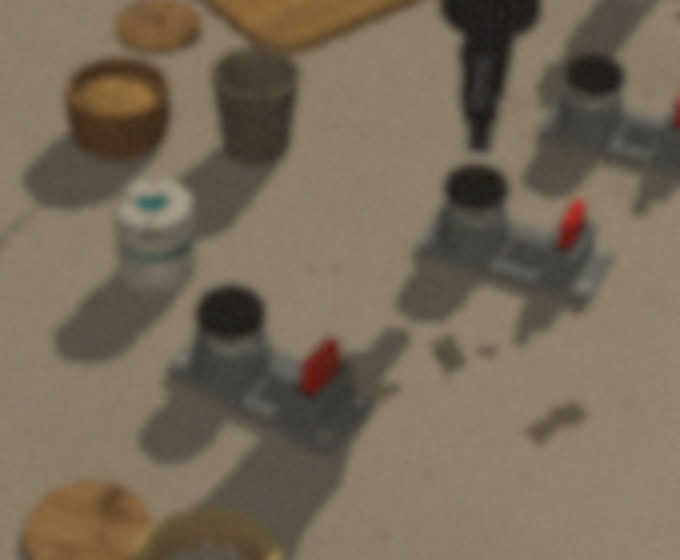

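The left pad has come back up, its mount hasn't moved and its tag is still up. The tool is over the middle pad, so I'll descend.

{"fn": "move_arm", "kwargs": {"claw": [0, 0, 0, 0, 0, 0], "dp": [[0.006, 0.002, 0.05], [0, 0, 0.05], [0, 0, 0.03], [0, 0, 0.02], [0, 0, 0], [0, 0, 0]], "turn": [[0, 0, 0], [0, 0, 0], [0, 0, 0], [0, 0, 0], [0, 0, 0], [0, 0, 0]]}}

```text
clock: 5.95
position: [0.5462, -0.0221, 0.0694]
ee_rot: [0.839, -0.544, -0.0, 0.0]
ft_force: [0.3, -0.5, -0.9]
grip_width: -0.0
```

```bash
python3 f.py;python3 t.py .5465 -.0206 .056
```

```text
[ 1.035   0.3591 -0.9714 -0.4092] [0.1115 0.1607 0.0034] [ 0.5466 -0.0221  0.07  ] [ -0.0365 -53.7636  -7.1799 -33.0879   0.0132   0.0012   0.0003] 6.15
6.15 [ 0.5466 -0.0222  0.0701] [ 0.8392 -0.5439  0.0004 -0.0001] [ 0.1169  0.4829 -0.4092] tool frac [-0.0076 -0.0027  0.0705] |d| 0.014200107994949104 q [ 0.4638  0.3767 -0.5951  1.8206  0.2451  1.0173 -1.3786]
```

{"fn": "move_arm", "kwargs": {"claw": [0, 0, 0, 0, 0, 0, 0, 0], "dp": [[0, 0, 0.015], [0, 0, 0.015], [0, 0, 0.015], [0, 0, 0.015], [0, 0, 0.01], [0, 0, 0], [0, 0, 0], [0, 0, 0]], "turn": [[0, 0, 0], [0, 0, 0], [0, 0, 0], [0, 0, 0], [0, 0, 0], [0, 0, 0], [0, 0, 0], [0, 0, 0]]}}

```text
clock: 6.82
position: [0.5466, -0.0222, 0.0559]
ee_rot: [0.839, -0.544, 0.0, -0.0]
ft_force: [1.2, -1.2, 3.5]
grip_width: 0.0
```

```bash
python3 f.py;python3 t.py .5409 -.2126 .056
```

```text
[2.8109 2.6573 3.9155 2.9356] [ 1.6141 -0.38    3.0798] [ 0.5466 -0.0222  0.0559] [ -0.2142 -52.6779  -7.3411 -29.8636  -0.2792   0.733   -0.0007] 7.0167
7.0167 [ 0.5466 -0.0222  0.0559] [ 0.8392 -0.5439  0.0003 -0.0001] [ 1.5782 -1.3579  2.9356] tool frac [ 0.8572  0.4148 -0.0003] |d| 0.1904517952475451 q [ 0.4574  0.3958 -0.5888  1.8307  0.259   0.9914 -1.3888]
```

```bash
python3 -c "
from h import *
im=cams.camera('scene');c=im[100:260,250:450,::-1];cv2.imwrite('pics/s4.png',cv2.resize(c,None,fx=4,fy=3.7))
im=cams.camera('top');c=im[120:320,200:460,::-1];cv2.imwrite('pics/t4.png',cv2.resize(c,None,fx=2.9,fy=2.9))
o=manip.get_obs();print(o['ft_force'],o['torque'],o['tau'])"
```

```text
[ 2.8361 -0.5303  2.2918] [-0.1218 -0.4649 -0.0138] [ -0.2157 -52.6663  -7.3438 -29.7546  -0.2873   0.7628  -0.0007]
```

View pics/s4.png

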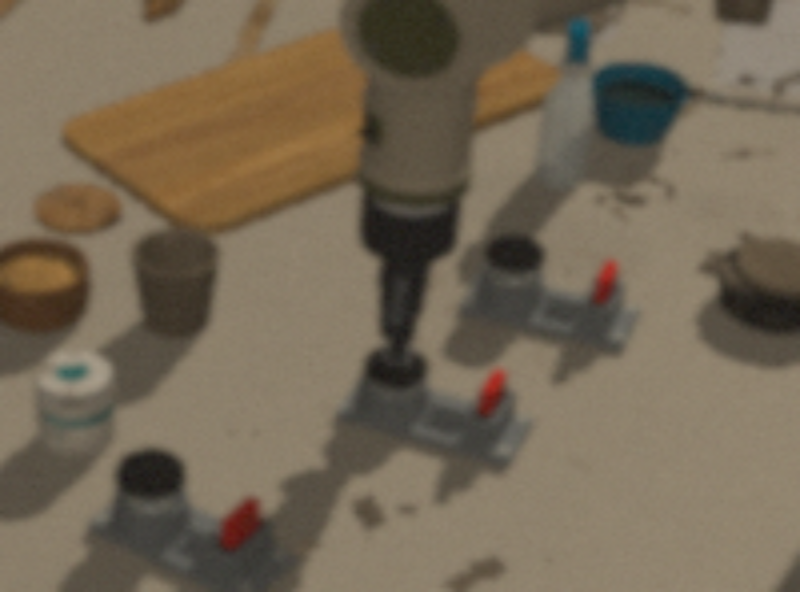

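View pics/t4.png

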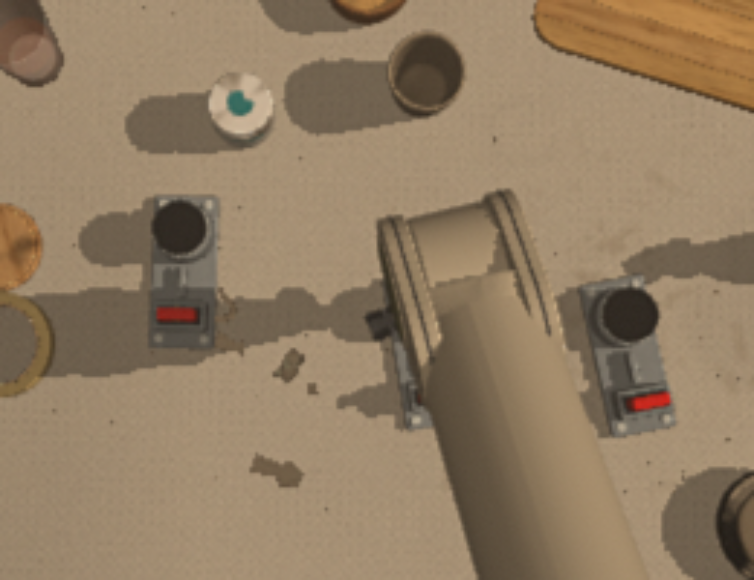

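Nothing else is in contact. The middle pad pushes back with about 3 N, with a small sideways friction force. On to the right pad.

{"fn": "move_arm", "kwargs": {"claw": [0, 0, 0, 0, 0, 0, 0, 0], "dp": [[0, 0, -0.04], [0, 0, -0.08], [0, 0, -0.1], [0.13, 0.063, 0], [0.16, 0.078, 0], [0.16, 0.078, 0], [0.16, 0.078, 0], [0.127, 0.06, 0]], "turn": [[0, 0, 0], [0, 0, 0], [0, 0, 0], [0, 0, 0], [0, 0, 0], [0, 0, 0], [0, 0, 0], [0, 0, 0]]}}

```text
clock: 7.78
position: [0.5399, -0.1888, 0.0997]
ee_rot: [0.839, -0.545, -0.001, 0.001]
ft_force: [0.7, 0.1, -0.4]
grip_width: 0.002
```

{"fn": "move_arm", "kwargs": {"claw": [0, 0, 0, 0, 0, 0], "dp": [[0.08, 0.038, 0], [0.04, 0.02, 0], [0, 0, 0], [0, 0, 0], [0, 0, 0], [0, 0, 0]], "turn": [[0, 0, 0], [0, 0, 0], [0, 0, 0], [0, 0, 0], [0, 0, 0], [0, 0, 0]]}}

```text
clock: 8.28
position: [0.5409, -0.2105, 0.0998]
ee_rot: [0.84, -0.543, -0.0, -0.0]
ft_force: [0.2, 0.5, -0.3]
grip_width: -0.0
```

```bash
python3 t.py .5409 -.2126 .070; python3 -c "
from h import *
im=cams.camera('scene');c=im[100:260,250:450,::-1];cv2.imwrite('pics/s5.png',cv2.resize(c,None,fx=4,fy=3.7))"
```

```text
8.2833 [ 0.5409 -0.2105  0.0998] [ 0.8399 -0.5427 -0.0002 -0.0002] [ 0.2438  0.4895 -0.2699] tool frac [0.0096 0.0043 0.149 ] |d| 0.029880979184186886 q [ 0.7134  0.392  -0.5109  1.7121  0.2114  1.0928 -1.0104]
```

View pics/s5.png

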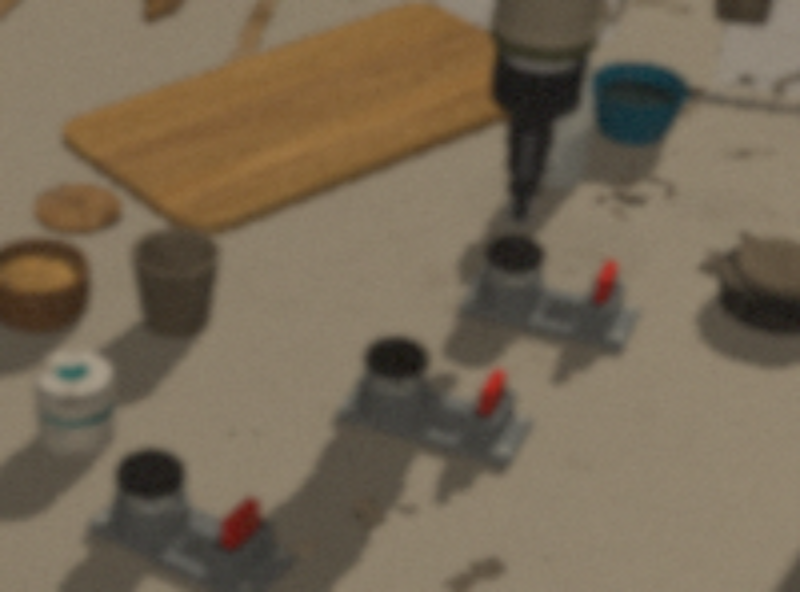

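The middle pad is back up. Descending on the right pad; the bottle is well behind it.

{"fn": "move_arm", "kwargs": {"claw": [0, 0, 0, 0, 0, 0, 0], "dp": [[0, 0, 0.05], [0, 0, 0.05], [0, 0, 0.03], [0, 0, 0.02], [0, 0, 0], [0, 0, 0], [0, 0, 0]], "turn": [[0, 0, 0], [0, 0, 0], [0, 0, 0], [0, 0, 0], [0, 0, 0], [0, 0, 0], [0, 0, 0]]}}

```text
clock: 8.92
position: [0.5408, -0.2126, 0.07]
ee_rot: [0.839, -0.544, 0.0, -0.0]
ft_force: [-1.1, 0.1, 0.3]
grip_width: -0.001
```

```bash
python3 f.py;python3 t.py .5409 -.2126 .056
```

```text
[ 1.4805 -0.2013 -0.4209 -0.7249] [-0.1817  0.3085  0.0333] [ 0.5409 -0.2127  0.0701] [ -0.0114 -59.5862  -6.8833 -33.6721   0.0141  -0.0003   0.0003] 9.1167
9.1167 [ 0.5408 -0.2127  0.0701] [ 0.8392 -0.5439  0.0003 -0.    ] [ 0.3704 -0.1519 -0.7249] tool frac [-0.0001 -0.0005  0.0704] |d| 0.014072583014352491 q [ 0.7064  0.4273 -0.5004  1.7349  0.2331  1.038  -1.0253]
```

{"fn": "move_arm", "kwargs": {"claw": [0, 0, 0, 0, 0, 0, 0, 0], "dp": [[0, 0, 0.015], [0, 0, 0.015], [0, 0, 0.015], [0, 0, 0.015], [0, 0, 0.01], [0, 0, 0], [0, 0, 0], [0, 0, 0]], "turn": [[0, 0, 0], [0, 0, 0], [0, 0, 0], [0, 0, 0], [0, 0, 0], [0, 0, 0], [0, 0, 0], [0, 0, 0]]}}

```text
clock: 9.78
position: [0.541, -0.2127, 0.0563]
ee_rot: [0.839, -0.544, 0.001, 0.0]
ft_force: [-1.7, 1.2, 8.6]
grip_width: -0.001
```

```bash
python3 f.py;python3 t.py .4663 -.0352 .056
```

```text
[9.1813 9.0168 8.9408 9.2299] [-1.9173  0.2389  9.0922] [ 0.541  -0.2127  0.0563] [ -0.2183 -55.8026  -6.5221 -30.6515   0.0386  -0.6135   0.0003] 9.9833
9.9833 [ 0.541  -0.2127  0.0563] [ 0.8392 -0.5439  0.0005  0.    ] [-2.9489  0.2351  9.2299] tool frac [-0.9627 -0.0215  0.0008] |d| 0.192590459951622 q [ 0.7016  0.4445 -0.4955  1.7443  0.2438  1.0131 -1.033 ]
```

Forces at 10 mm were left about 6.2 N, middle about 3.1 N and right about 9.1 N, so the middle spring is clearly the softest. I'll rise and cross to the middle tag.

{"fn": "move_arm", "kwargs": {"claw": [0, 0, 0, 0, 0, 0, 0, 0], "dp": [[0, 0, -0.04], [0, 0, -0.09], [0, 0, -0.12], [-0.14, -0.003, 0], [-0.17, -0.004, 0], [-0.18, -0.004, 0], [-0.18, -0.004, 0], [-0.15, -0.003, 0]], "turn": [[0, 0, 0], [0, 0, 0], [0, 0, 0], [0, 0, 0], [0, 0, 0], [0, 0, 0], [0, 0, 0], [0, 0, 0]]}}

```text
clock: 10.65
position: [0.4755, -0.0592, 0.1054]
ee_rot: [0.839, -0.543, -0.0, 0.0]
ft_force: [-0.1, -0.1, -0.3]
grip_width: 0.004
```

{"fn": "move_arm", "kwargs": {"claw": [0, 0, 0, 0, 0, 0], "dp": [[-0.1, -0.002, 0], [-0.043, -0.001, 0], [0, 0, 0], [0, 0, 0], [0, 0, 0], [0, 0, 0]], "turn": [[0, 0, 0], [0, 0, 0], [0, 0, 0], [0, 0, 0], [0, 0, 0], [0, 0, 0]]}}

```text
clock: 11.15
position: [0.4661, -0.0363, 0.1056]
ee_rot: [0.839, -0.545, -0.0, -0.0]
ft_force: [-0.8, -0.6, 0.5]
grip_width: 0.003
```

```bash
python3 t.py .4663 -.0352 .072; python3 -c "
from h import *
im=cams.camera('scene');c=im[100:260,250:450,::-1];cv2.imwrite('pics/s6.png',cv2.resize(c,None,fx=4,fy=3.7))
im=cams.camera('top');c=im[120:320,200:460,::-1];cv2.imwrite('pics/t6.png',cv2.resize(c,None,fx=2.9,fy=2.9))
a=cv2.imread('pics/scene0.png');b=cams.camera('scene')[:,:,::-1]
def reds(im):
    hsv=cv2.cvtColor(np.ascontiguousarray(im),cv2.COLOR_BGR2HSV);m=(((hsv[...,0]<8)|(hsv[...,0]>172))&(hsv[...,1]>140)&(hsv[...,2]>60)).astype(np.uint8)
    k,l,s,c=cv2.connectedComponentsWithStats(m);return [(c[j],s[j]) for j in range(1,k) if s[j,4]>15]
print(reds(a));print(reds(b))"
```

```text
11.15 [ 0.4661 -0.0363  0.1056] [ 0.8386 -0.5447 -0.0001 -0.    ] [-0.8198 -0.6287  0.52  ] tool frac [-0.0048 -0.0031  0.1679] |d| 0.03360073563060796 q [ 0.5897  0.1568 -0.6452  1.9841  0.1093  1.0345 -1.2576]
[(array([403.0294,  61.0882]), array([397,  57,  16,   9,  68], dtype=int32)), (array([400.973 , 175.7838]), array([399, 171,   5,  11,  37], dtype=int32)), (array([372.6304, 205.7609]), array([370, 200,   6,  12,  46], dtype=int32)), (array([309.4521, 241.0137]), array([306, 235,   8,  13,  73], dtype=int32))]
[(array([401.8108,  58.2162]), array([397,  57,  14,   6,  37], dtype=int32)), (array([401.0286, 175.7714]), array([399, 171,   5,  11,  35], dtype=int32)), (array([372.5217, 205.7826]), array([370, 200,   6,  12,  46], dtype=int32)), (array([309.56, 241.  ]), array([306, 235,   9,  13,  75], dtype=int32))]
```

View pics/s6.png

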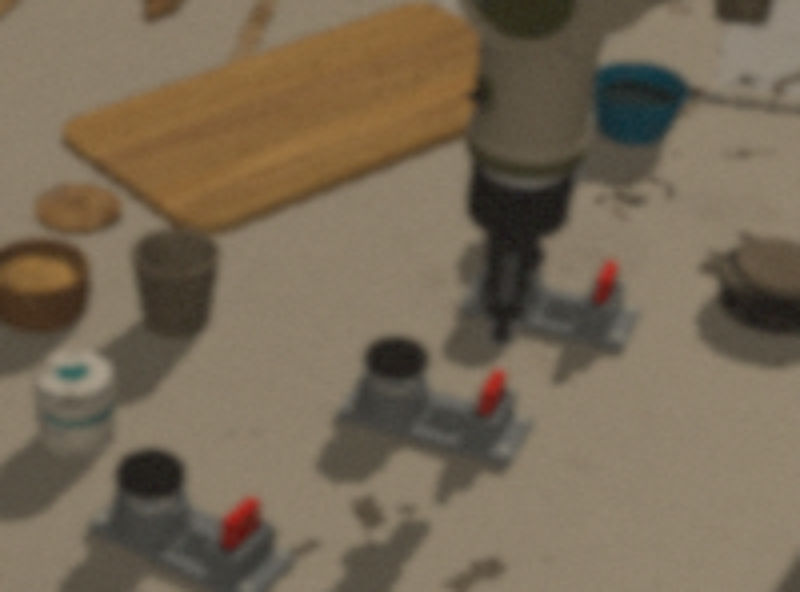

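View pics/t6.png

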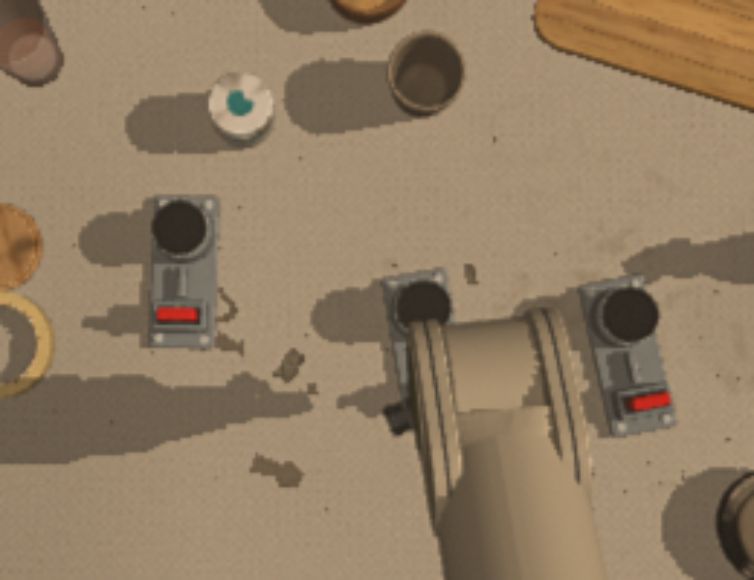

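All mounts are where they started and all tags are up. Descending on the middle tag.

{"fn": "move_arm", "kwargs": {"claw": [0, 0, 0, 0, 0, 0, 0, 0], "dp": [[0, 0, 0.06], [0, 0, 0.06], [0, 0, 0.03], [0, 0, 0.02], [0, 0, 0], [0, 0, 0], [0, 0, 0], [0, 0, 0]], "turn": [[0, 0, 0], [0, 0, 0], [0, 0, 0], [0, 0, 0], [0, 0, 0], [0, 0, 0], [0, 0, 0], [0, 0, 0]]}}

```text
clock: 11.97
position: [0.4661, -0.0351, 0.0721]
ee_rot: [0.839, -0.544, 0.0, -0.0]
ft_force: [-0.2, -0.5, -0.3]
grip_width: -0.002
```

```bash
python3 t.py .4663 -.0352 .048; python3 -c "
from h import *
im=cams.camera('scene');c=im[160:240,310:410,::-1];cv2.imwrite('pics/s7.png',cv2.resize(c,None,fx=7,fy=7))"
```

```text
11.9667 [ 0.4661 -0.0351  0.0721] [ 0.8392 -0.5438  0.0004 -0.0001] [-0.21   -0.4626 -0.2861] tool frac [ 0.001  -0.0006  0.1206] |d| 0.02412147199127272 q [ 0.5731  0.2072 -0.6396  2.0149  0.1504  0.9641 -1.2923]
```

View pics/s7.png

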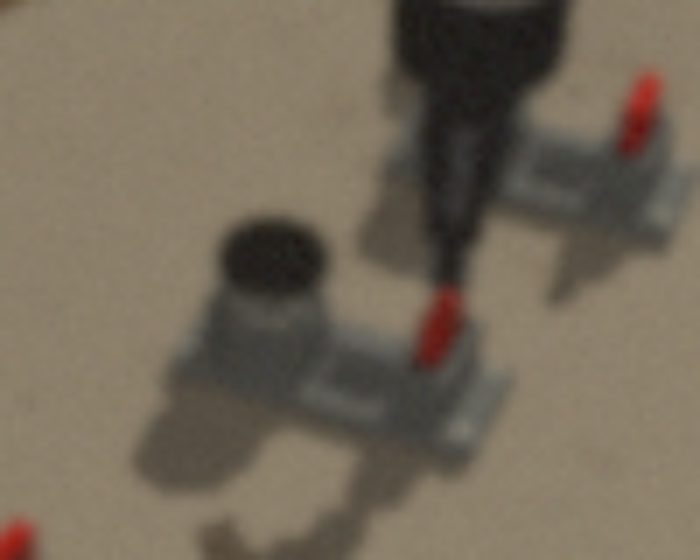

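The fingertip is directly over the middle tag. I'll push down slowly.

{"fn": "move_arm", "kwargs": {"claw": [0, 0, 0, 0, 0, 0, 0, 0], "dp": [[0, 0, 0.02], [0, 0, 0.02], [0, 0, 0.02], [0, 0, 0.02], [0, 0, 0.02], [0, 0, 0.015], [0, 0, 0], [0, 0, 0]], "turn": [[0, 0, 0], [0, 0, 0], [0, 0, 0], [0, 0, 0], [0, 0, 0], [0, 0, 0], [0, 0, 0], [0, 0, 0]]}}

```text
clock: 12.68
position: [0.4652, -0.0349, 0.0483]
ee_rot: [0.839, -0.544, -0.001, 0.0]
ft_force: [0.1, 0.1, -0.6]
grip_width: -0.003
```

{"fn": "move_arm", "kwargs": {"claw": [0, 0, 0, 0], "dp": [[0, 0, 0.003], [0, 0, 0.003], [0, 0, 0], [0, 0, 0]], "turn": [[0, 0, 0], [0, 0, 0], [0, 0, 0], [0, 0, 0]]}}

```text
clock: 13.02
position: [0.4655, -0.035, 0.048]
ee_rot: [0.839, -0.544, -0.0, 0.0]
ft_force: [-3.5, 1.1, 12.4]
grip_width: 0.001
```

```bash
python3 f.py
```

```text
[11.9335 11.7034 12.5713 11.6366] [-4.5976  0.3593 11.9612] [ 0.4655 -0.035   0.048 ] [ -0.012  -38.859   -4.0094 -29.8227   0.3006  -1.4918  -0.0024] 13.2167
```

At z = 48.0 mm the force rose to 12 N, well above the 2.5 N friction, so the tag is on its stop. I'll retreat straight up.

{"fn": "move_arm", "kwargs": {"claw": [0, 0, 0, 0, 0, 0, 0, 0], "dp": [[0, 0, -0.03], [0, 0, -0.08], [0, 0, -0.15], [0, 0, -0.18], [0, 0, -0.18], [0, 0.15, -0.1], [0, 0.18, 0], [0, 0.1, 0]], "turn": [[0, 0, 0], [0, 0, 0], [0, 0, 0], [0, 0, 0], [0, 0, 0], [0, 0, 0], [0, 0, 0], [0, 0, 0]]}}

```text
clock: 13.88
position: [0.3855, -0.0711, 0.1925]
ee_rot: [0.839, -0.544, 0.001, 0.0]
ft_force: [0.4, -0.8, -1.0]
grip_width: 0.0
```

{"fn": "move_arm", "kwargs": {"claw": [0, 0, 0, 0, 0, 0, 0, 0], "dp": [[0.18, 0, 0], [0.18, 0, 0], [0.18, 0, 0], [0.18, 0, 0], [0.18, 0, 0], [0.18, 0, 0], [0.1, 0, 0], [0, 0, 0]], "turn": [[0, 0, 0], [0, 0, 0], [0, 0, 0], [0, 0, 0], [0, 0, 0], [0, 0, 0], [0, 0, 0], [0, 0, 0]]}}

```text
clock: 14.55
position: [0.4836, -0.2899, 0.1906]
ee_rot: [0.838, -0.546, -0.0, 0.0]
ft_force: [-0.4, -0.1, -0.5]
grip_width: 0.006
```

```bash
python3 -c "
from h import *
a=cv2.imread('pics/top0.png');b=np.ascontiguousarray(cams.camera('top')[:,:,::-1]);s=np.ascontiguousarray(cams.camera('scene')[:,:,::-1])
cv2.imwrite('pics/s8.png',cv2.resize(s[130:270,250:430],None,fx=4,fy=4));cv2.imwrite('pics/t8.png',cv2.resize(b[120:320,180:460],None,fx=2.8,fy=2.8))
def reds(im):
    hsv=cv2.cvtColor(im,cv2.COLOR_BGR2HSV);m=(((hsv[...,0]<8)|(hsv[...,0]>172))&(hsv[...,1]>140)&(hsv[...,2]>60)).astype(np.uint8)
    k,l,s,c=cv2.connectedComponentsWithStats(m);return [(c[j],s[j]) for j in range(1,k) if s[j,4]>15]
for n,x in(('a',a),('b',b),('s',s)):print(n,reds(x))
# expected px shift of tag when fully down
for n in('top','scene'): print(n,proj(n,[.4663,-.0352,.066]),proj(n,[.4663,-.0352,.048]))
o=manip.get_obs();print(o['clock'],o['position'],o['ft_force'])"
```

```text
a [(array([260.5, 228. ]), array([254, 226,  14,   5,  68], dtype=int32)), (array([350.7812, 255.7656]), array([344, 253,  14,   7,  64], dtype=int32)), (array([423.2535, 258.0563]), array([416, 255,  15,   7,  71], dtype=int32))]
b [(array([260.4058, 228.029 ]), array([254, 226,  14,   5,  69], dtype=int32)), (array([350.459 , 255.8197]), array([344, 253,  14,   7,  61], dtype=int32)), (array([423.2535, 258.0563]), array([416, 255,  15,   7,  71], dtype=int32))]
s [(array([399.7619,  60.8571]), array([397,  57,   8,   9,  42], dtype=int32)), (array([400.9706, 175.9118]), array([399, 171,   5,  11,  34], dtype=int32)), (array([372.2857, 208.1786]), array([369, 205,   7,   7,  28], dtype=int32)), (array([309.56  , 240.9333]), array([306, 235,   9,  13,  75], dtype=int32))]
top [351.2476 255.6962] [350.7274 255.7213]
scene [372.6263 201.7047] [372.0878 206.0376]
14.65 [ 0.4834 -0.2854  0.191 ] [-0.3143  0.5822  0.1518]
```

View pics/s8.png

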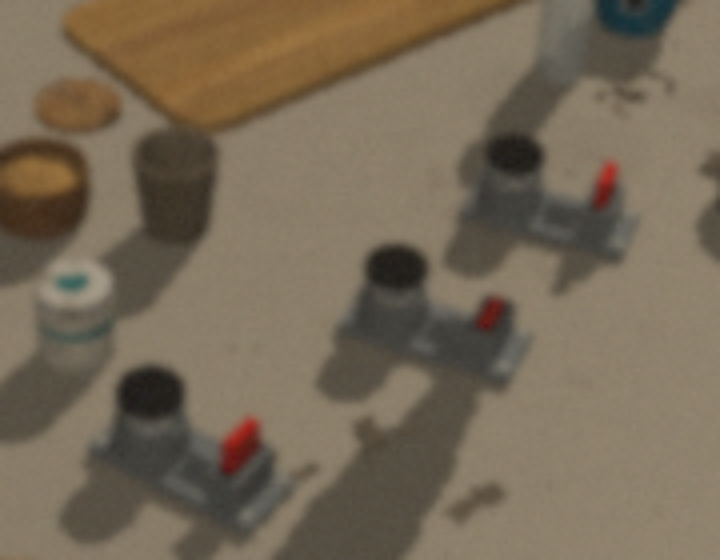

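View pics/t8.png

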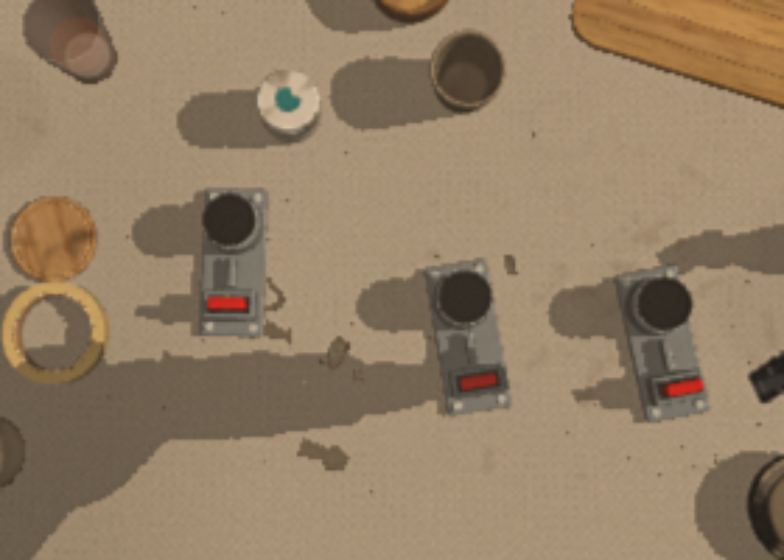

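The middle tag is now low: its red patch in the scene view moved down from row 200 to row 205, as expected for fully down. The other two tags and all the mounts are in the same pixels as at the start, the pads are up, and the arm is clear.

{"fn": "move_arm", "kwargs": {"claw": [0, 0, 0, 0], "dp": [[0, 0, 0], [0, 0, 0], [0, 0, 0], [0, 0, 0]], "turn": [[0, 0, 0], [0, 0, 0], [0, 0, 0], [0, 0, 0]]}}

```text
clock: 14.98
position: [0.4836, -0.285, 0.1919]
ee_rot: [0.839, -0.543, 0.0, 0.0]
ft_force: [-0.8, 0.3, 0.1]
grip_width: 0.0
```

```bash
python3 -c "
from workcell import manip
print(manip.get_obs()['position'],manip.hand_in())"
```

```text
the job is handed in; nothing more can be done
[ 0.48363861 -0.28496099  0.19188489] None
```

I pressed the three pads left to right, about 10 mm each. They pushed back with about 6.2 N (left), 3.1 N (middle) and 9.1 N (right), so the middle mount has the tired spring. I pushed its red tag down until it stopped, at a tip height of 48.0 mm and 12 N, then lifted clear and handed in at about 15 s.

- **Last pictures:** only the middle tag is down, the other two tags are up, and all three pads are back up. The mounts are where they started to within about a pixel. The jar, cup and tape were not touched.
- **Sideways force:** during the middle and right pad presses and the tag push I read small sideways forces (about 2 to 5 N), but the mounts did not move.
- **Failed or disagreeing checks:** none.

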